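# Put each jar of preserves away beside its own kind

## Task

Put the four loose jars of preserves away in the cellar crates: stand each one upright in the empty place of the crate that already holds a jar of the same kind, flat on the crate's floor inside the rim. The jars are glass, so never tip them over and set each one down gently rather than dropping it, and leave the red onion and the glass tumbler standing where they are. Let go of everything at the end.

Things in the scene. Friction and masses are not known exactly. Their poses are not given: they have to be found in the camera images.
- jar_gherkin: loose tall glass preserving jar of gherkins: green contents, brass lid band with a green disc on top. Straight upright cylinder 64 mm in diameter up to 74 mm, then the lid, 60 mm in diameter; 92 mm high in all, about 0.40 kg. Origin at the centre of its underside, z up the jar; starts upright on the table
- jar_tomato: loose tall glass preserving jar of tomatoes: red contents, brass lid band with a red disc on top. Straight upright cylinder 64 mm in diameter up to 74 mm, then the lid, 60 mm in diameter; 92 mm high in all, about 0.42 kg. Origin at the centre of its underside, z up the jar; starts upright on the table
- jar_plum: loose short glass preserving jar of plum jam: purple contents, brass lid band with a purple disc on top. Straight upright cylinder 60 mm in diameter up to 56 mm, then the lid, 56 mm in diameter; 74 mm high in all, about 0.28 kg. Origin at the centre of its underside, z up the jar; starts upright on the table
- jar_peach: loose short glass preserving jar of peaches: yellow contents, brass lid band with a yellow disc on top. Straight upright cylinder 68 mm in diameter up to 56 mm, then the lid, 64 mm in diameter; 74 mm high in all, about 0.34 kg. Origin at the centre of its underside, z up the jar; starts upright on the table
- crate_gherkin: fixed wooden two-place crate for gherkins: one place holds a fixed jar like the loose green one (top 100 mm above the table), the other is empty. Origin: table level under the centre of the EMPTY place, z up; the fixed jar's axis is 96 mm along the crate's +x. Each place: 90 x 90 mm inside, sides along x and y, floor 8 mm above the table, rims and divider 6 mm thick, tops 18 mm above the table
- crate_tomato: fixed wooden two-place crate for tomatoes: one place holds a fixed jar like the loose red one (top 100 mm above the table), the other is empty. Origin: table level under the centre of the EMPTY place, z up; the fixed jar's axis is 96 mm along the crate's +x. Each place: 90 x 90 mm inside, sides along x and y, floor 8 mm above the table, rims and divider 6 mm thick, tops 18 mm above the table
- crate_plum: fixed wooden two-place crate for plum jam: one place holds a fixed jar like the loose purple one (top 82 mm above the table), the other is empty. Origin: table level under the centre of the EMPTY place, z up; the fixed jar's axis is 96 mm along the crate's +x. Each place: 90 x 90 mm inside, sides along x and y, floor 8 mm above the table, rims and divider 6 mm thick, tops 18 mm above the table
- crate_peach: fixed wooden two-place crate for peaches: one place holds a fixed jar like the loose yellow one (top 82 mm above the table), the other is empty. Origin: table level under the centre of the EMPTY place, z up; the fixed jar's axis is 96 mm along the crate's +x. Each place: 90 x 90 mm inside, sides along x and y, floor 8 mm above the table, rims and divider 6 mm thick, tops 18 mm above the table
- red_onion: bystander: loose dark red onion, 52 mm in diameter, 44 mm high plus a 10 mm straw stalk, standing among the jars and crates. Origin at the centre of its underside
- tumbler: bystander: loose empty pale glass tumbler, 52 mm in diameter at the rim, 62 mm high, standing upright among the jars and crates. Origin at the centre of its underside

How it is judged:
By the outcome, as a careful person would: the job done as asked, in the order asked, and still so for the second after the job is handed in, with the robot touching nothing.
It also fails if it takes over 109 s, if anything falls off the work surface, if the arm or the gripper's body presses on something with over 40 N, if the wrist force passes 120 N, or if a joint passes its speed limit or range.

## Robot

A 6-joint arm with a two-finger parallel gripper is mounted at the origin on the work surface. World frame = base frame: x ahead of the robot, y to its left, z up, the work surface at z = 0. Lengths are in mm, angles in rad, forces in N, time in s.
With the tool pointing down it reaches from about 350 to 775 mm from the base axis. Payload 7.3 kg.
Tool frame: the origin (TCP) lies at the very end of the fingers, on their centre line; the grasp point (between the pads) lies 19 mm behind it; z points along the fingers, y is the line along which they close (so a half turn about z gives the same grasp; the last joint's range is limited). The gripper opens to 92 mm and grips with 3 to 60 N. Pads are 19 mm wide; open, the fingers measure 130 mm over their backs; the gripper's body (75 mm by 190 mm) begins 47 mm behind the grasp point.
Start: joints at [1.027, 0.342, 1.524, -0, 1.275, -0.146], TCP at [203.368, 484.031, 226.741] pointing down, gripper open.
Joint ranges: [-2.53, 2.53], [-0.77, 2.02], [0.04, 2.7], [-1, 4.14], [0.28, 2.66], [-3.11, 3.11]. Speed limits (rad/s): [2.57, 2.57, 3.14, 3.14, 3.14, 3.14].

## Interface

Orientations are given as [roll, pitch, yaw] about the fixed x, y, z axes, in that order (R = Rz(yaw) Ry(pitch) Rx(roll)).
In Python, from plant import get_obs, vision, workorder gives the robot as it stands.
- The arm moves only by the shell command python3 -m pendant 'ROWS' [OPENING]. ROWS is a JSON object of lists of equal length, an entry for each row: "dp": the shift along the tool's x, y, z in m, a list of three; "rotation": the turn, a rotation vector about the tool's x, y, z in rad, a list of three. A call has 1 to 8 rows; each row is the pose to reach, as a shift and turn from the pose commanded when the call began, along the tool's axes at that moment; what a row does not reach only later rows make up. A row lasts 1/8 s, in which the tool goes at most 62.5 mm and 10.7 degrees, less where a joint would pass 70% of its speed; a pose out of reach is approached as far as the arm can. A call with a gripper value outside its range is refused whole. OPENING is the finger opening in m, from 0 to 0.0918, set as the call begins (- or left out, the last holds). The fingers move at their own pace and stop on an object; the grip force is fixed at half the most. Time passes only in rows, so rows that repeat a pose let the fingers close. It gives the time, the measured TCP pose, the force, the opening and the grip force at its end, in the units of the state.
- get_obs(): the state, without advancing time (a new reading comes with each control period).
- vision.capture(name): name is "scene" or "top" or "wrist"; returns a dict with "pixels" (420x560x3 uint8, red, green, blue), "vfov" (degrees; the focal length in pixels is half the picture's height over the tangent of half this angle, whatever the lens; pixels are square), "cx", "cy" (the principal point, pixels), "pose" (4x4, takes a point from camera to world coordinates); the wrist camera has in their place "T_tool_cam" (4x4, takes a point from camera to tool coordinates, whose origin is the TCP and whose axes are the flange's). Camera axes: x right, y up, looking along -z (the intrinsics and any distortion apply to the point x, -y, -z); pixel columns grow to the right and rows downward; lengths in mm; the calibration is good to about 2 mm. A picture is of the moment at which its call begins: read the wrist's pose just before it. There is no depth.
- workorder.close_job(): hands the job in; it is judged then, once.
The state is a dict: "time": time; "joint_positions": joint angles; "dq": joint speeds; "tau": joint torques, N m; "tool_pos": TCP position; "tcp_rot": TCP orientation; "contact_force": force on the tool from outside, world axes, zero at the start; "moment": the same for the moment, N m; "grip_width": finger opening in mm; "finger_force": force on a finger pad.
Only numpy, scipy, OpenCV 4.12 (cv2) and the standard library are available. Lean on these libraries where they do the work, as an engineer would, in place of code of your own. Each camera call takes 0.05 s, during which the arm holds its last target. There are 200 camera calls.

## Working session

There is one attempt and no reset: what is moved stays moved. The work goes in short steps, Python scripts to look and compute and a shell command to move; the robot and the scene stay as the last step left them, time stands still between calls to the robot, and variables do not carry over. Pictures are saved under pics/ and viewed, at most 14 in all, crops included, and the job is handed in when it is done.

```bash
mkdir -p pics; ls
python3 - <<'E'
from plant import get_obs, vision
import cv2,pickle
print(get_obs())
for n in ("scene","top"):
    c=vision.capture(n); p=c.pop("pixels"); print(n,c)
    pickle.dump(c,open(f"{n}.pkl","wb"))
    cv2.imwrite(f"pics/{n}_raw.png",p[:,:,::-1])
    cv2.imwrite(f"pics/{n}1.png",cv2.resize(p[:,:,::-1],(800,600),interpolation=cv2.INTER_CUBIC))
E
```

```text
pics
{'time': 0.0, 'joint_positions': array([ 1.02702943e+00,  3.42763810e-01,  1.52504214e+00,  3.60664091e-06,
        1.27536265e+00, -1.46009036e-01]), 'dq': array([-0.0003054 , -0.00014089, -0.00158662,  0.00063646, -0.00193813,
        0.00070209]), 'tau': array([-1.27843330e-03, -4.31239164e+01, -2.44216543e+01,  7.17010559e-02,
        5.58729633e-02, -1.11379027e-04]), 'tool_pos': array([203.12953392, 483.66874373, 226.01485801]), 'tcp_rot': array([-3.14003397e+00, -2.32698583e-04,  2.74383356e+00]), 'contact_force': array([ 0.19924222, -0.21865286,  0.10969338]), 'moment': array([-0.02617489,  0.0417225 ,  0.02187469]), 'finger_force': 0.0, 'grip_width': 91.80219925105733}
scene {'vfov': 50.47950285377164, 'cx': 276.23057662837266, 'cy': 211.44245364280454, 'pose': array([[-4.90856082e-01, -6.62453057e-01,  5.65876536e-01,
         1.11902313e+03],
       [ 8.71237105e-01, -3.75082174e-01,  3.16637442e-01,
         3.42007455e+02],
       [ 2.49276059e-03,  6.48436049e-01,  7.61265050e-01,
         8.32433249e+02],
       [ 0.00000000e+00,  0.00000000e+00,  0.00000000e+00,
         1.00000000e+00]])}
top {'vfov': 56.77957100641758, 'cx': 276.33052631176844, 'cy': 210.46585071096254, 'pose': array([[-6.34360121e-03,  9.82515449e-01, -1.86072974e-01,
         3.33893138e+02],
       [-9.99968125e-01, -7.13492860e-03, -3.58342509e-03,
        -1.31144442e+01],
       [-4.84838790e-03,  1.86044311e-01,  9.82529393e-01,
         1.04377664e+03],
       [ 0.00000000e+00,  0.00000000e+00,  0.00000000e+00,
         1.00000000e+00]])}
```

View pics/top1.png

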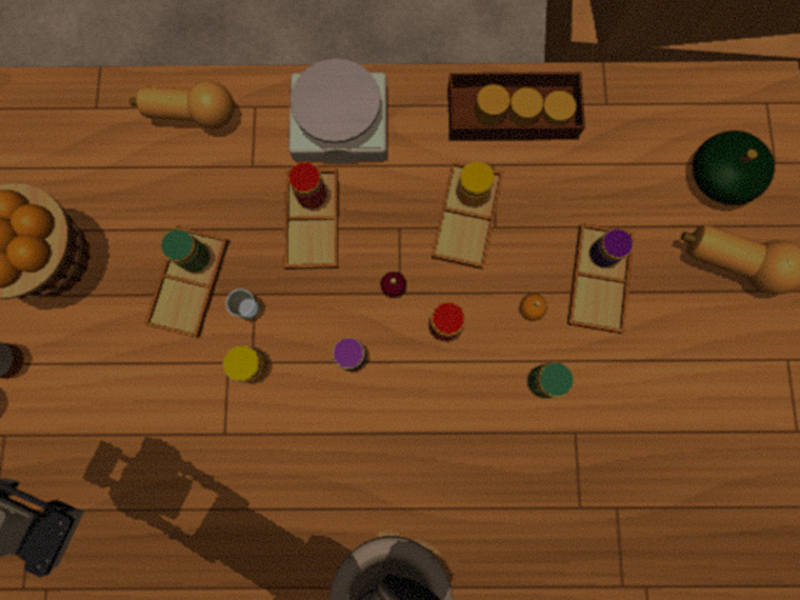

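View pics/scene1.png

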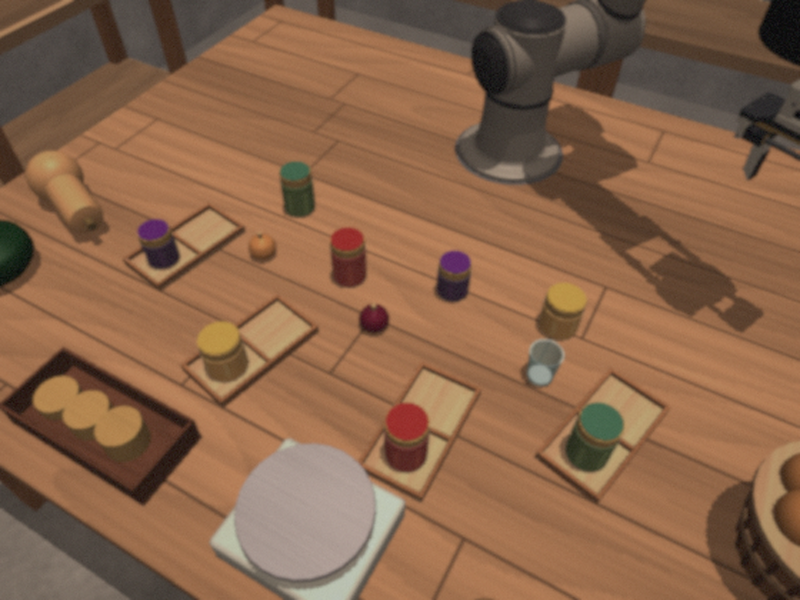

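The top view (800x600) shows the loose jars: yellow (242,363), purple (348,353), red (447,320) and green (555,380). The empty crate places are at about (182,303) green, (312,243) red, (465,238) yellow and (598,303) purple. The onion is at (393,284) and the tumbler at (242,303). I'll enlarge crops to get accurate pixels.

Run:
```python
import cv2
im=cv2.imread("pics/top_raw.png")
for n,(x0,y0) in dict(A=(95,105),B=(285,105)).items():
    c=cv2.resize(im[y0:y0+180,x0:x0+200],None,fx=3.3,fy=3.3,interpolation=cv2.INTER_CUBIC)
    c=cv2.convertScaleAbs(c,alpha=1.6)
    for k in range(0,200,20):
        cv2.putText(c,str(x0+k),(int(k*3.3),10),0,.35,(255,255,255)); cv2.line(c,(int(k*3.3),12),(int(k*3.3),18),(255,255,255))
    for k in range(20,180,20):
        cv2.putText(c,str(y0+k),(0,int(k*3.3)+4),0,.35,(255,255,255))
    cv2.imwrite(f"pics/top_{n}.png",c)
```

```text
(no output)
```

View pics/top_A.png

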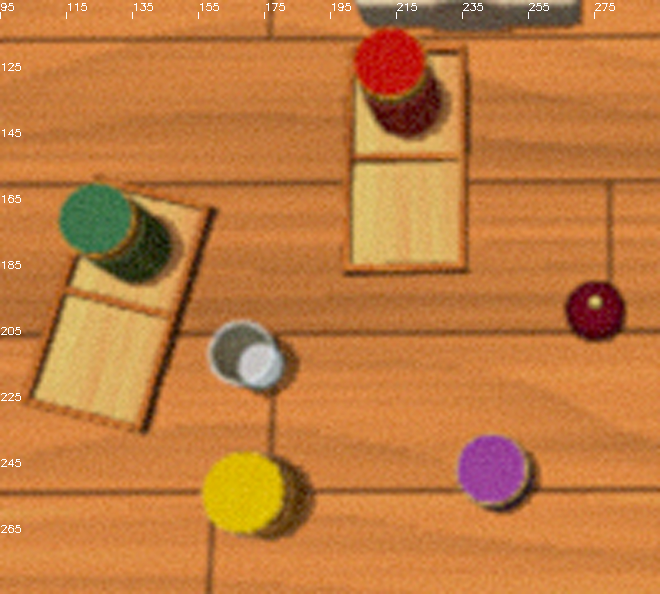

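View pics/top_B.png

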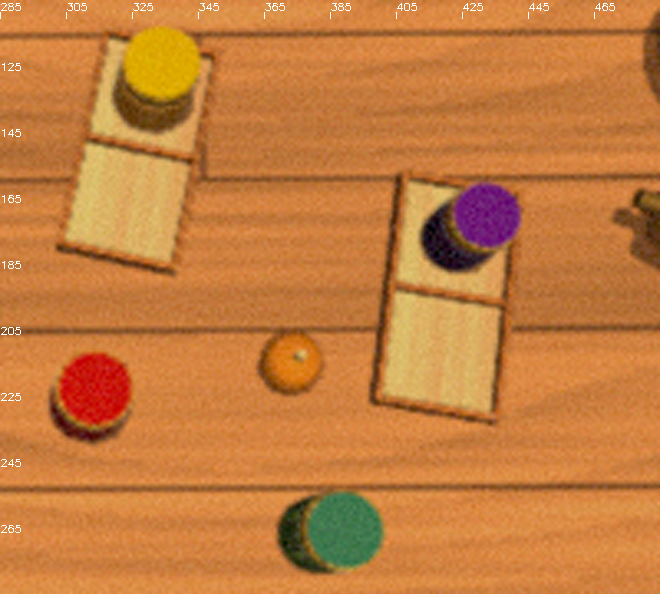

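The crops give me lid centres, crate corners and divider ends (pixel lists in the script). Next I'll fit poses and check the loose jars against the scene view.

```bash
cat > h.py <<'E'
import numpy as np,pickle
from scipy.optimize import least_squares
C={n:pickle.load(open(f"{n}.pkl","rb")) for n in("top","scene")}
def proj(P,c):
    T=c["pose"]; q=(np.asarray(P,float)-T[:3,3])@T[:3,:3]; f=210/np.tan(np.radians(c["vfov"]/2))
    return np.stack([c["cx"]+f*q[...,0]/-q[...,2], c["cy"]-f*q[...,1]/-q[...,2]],-1)
def back(uv,z,c):
    f=210/np.tan(np.radians(c["vfov"]/2)); T=c["pose"]
    d=T[:3,:3]@np.array([(uv[0]-c["cx"])/f,-(uv[1]-c["cy"])/f,-1]); o=T[:3,3]
    return (o+d*(z-o[2])/d[2])[:2]
A=lambda u,v:((u+.5)/3.3-.5+95,(v+.5)/3.3-.5+105)
B=lambda u,v:((u+.5)/3.3-.5+285,(v+.5)/3.3-.5+105)
S=lambda u,v:((u+.5)*.7-.5,(v+.5)*.7-.5)
E
cat > m.py <<'E'
from h import *
np.set_printoptions(precision=1,suppress=True)
t,s=C["top"],C["scene"]
for n,a,b,z in [("gherkin",B(345,530),S(297,171),92),("tomato",B(95,388),S(348,240),92),("plum",A(493,468),S(455,262),74),("peach",A(244,492),S(566,299),74)]:
    p=back(a,z,t); print(n,"top",p,"scene",back(b,z,s),"r",np.hypot(*p),"az",np.degrees(np.arctan2(p[1],p[0])))
print("onion",back(A(596,309),25,t),"tumbler rim",back(A(243,353),62,t),"orange",back(B(291,362),20,t))
K={"gherkin":(100,A(97,219),{(-51,51):A(27,402),(-51,-51):A(145,431),(147,-51):A(216,209),(48,45):A(66,291),(48,-45):A(167,314)}),
"tomato":(100,A(390,63),{(-51,51):A(345,272),(-51,-51):A(467,271),(147,-51):A(465,48),(48,45):A(352,157),(48,-45):A(460,156)}),
"peach":(82,B(162,63),{(-51,51):B(58,247),(-51,-51):B(174,271),(147,51):B(107,36),(147,-51):B(213,55),(48,45):B(89,138),(48,-45):B(192,158)}),
"plum":(82,B(487,215),{(-51,51):B(373,403),(-51,-51):B(495,421),(147,51):B(402,175),(48,45):B(395,287),(48,-45):B(503,303)})}
for n,(z,l,d) in K.items():
    L=np.array([[96,0,z]]+[[*k,18] for k in d],float); U=np.array([l]+list(d.values()))
    def res(p):
        c,q=np.cos(p[2]),np.sin(p[2]); W=L.copy(); W[:,0]=p[0]+c*L[:,0]-q*L[:,1]; W[:,1]=p[1]+q*L[:,0]+c*L[:,1]
        return (proj(W,t)-U)
    r=least_squares(lambda p:res(p).ravel(),[500,0,0])
    print("crate",n,r.x[:2],"yaw %.1f deg"%np.degrees(r.x[2]),"r",np.hypot(*r.x[:2]),"az",np.degrees(np.arctan2(r.x[1],r.x[0])),"res",np.abs(res(r.x)).max(1))
E
python3 m.py
```

```text
gherkin top [ 376.9 -282.5] scene [ 379.6 -280.6] r 471.0279022067769 az -36.84739771614759
tomato top [ 483.8 -101.4] scene [ 488.3 -100.8] r 494.3271592793691 az -11.836897456015686
plum top [426.6  71.6] scene [429.9  70.2] r 432.5945219096741 az 9.531383843896707
peach top [409.8 259.5] scene [416.6 257.6] r 485.0392589337956 az 32.34547616088573
onion [560.1  -6.7] tumbler rim [518.8 268.6] orange [ 515.3 -267.3]
crate gherkin [523.4 396. ] yaw -13.8 deg r 656.3773432212549 az 37.10972043937745 res [0.5 1.3 0.7 1.6 0.5 1.5]
crate tomato [645.2 151.2] yaw 0.9 deg r 662.685992194359 az 13.185775900963552 res [0.2 0.5 0.2 0.9 0.4 0.1]
crate peach [ 651.1 -139.7] yaw -12.7 deg r 665.9239341601414 az -12.108779014282227 res [0.8 0.6 1.  2.1 2.2 0.7 0.6]
crate plum [ 523.3 -391. ] yaw -10.7 deg r 653.272360773543 az -36.76513066511278 res [0.6 0.4 1.1 1.3 0.5 0.5]
```

```bash
cat > to.py <<'E'
import sys,numpy as np
from plant import get_obs
from scipy.spatial.transform import Rotation as R
o=get_obs(); x,y,z,yaw=map(float,sys.argv[1:5])
A=R.from_euler("xyz",o["tcp_rot"]); B=R.from_euler("xyz",[np.pi,0,np.radians(yaw)])
print("dp",np.round(A.inv().apply(np.array([x,y,z])-o["tool_pos"])/1e3,4),"rot",np.round((A.inv()*B).as_rotvec(),3),"t",o["time"],o["tool_pos"].round(1))
E
python3 to.py 411 258.5 220 167.3
```

```text
dp [-0.2788 -0.1271  0.0062] rot [-0.001 -0.    -0.176] t 0.1 [203.2 483.7 226.1]
```

```bash
python3 -m pendant '{"dp":[[-0.02,-0.01,0.001],[-0.07,-0.032,0.002],[-0.125,-0.057,0.003],[-0.18,-0.082,0.004],[-0.235,-0.107,0.005],[-0.268,-0.122,0.006],[-0.279,-0.127,0.006],[-0.279,-0.127,0.006]],"rotation":[[0,0,-0.03],[0,0,-0.06],[0,0,-0.1],[0,0,-0.14],[0,0,-0.176],[0,0,-0.176],[0,0,-0.176],[0,0,-0.176]]}'
python3 -m pendant '{"dp":[[0,0,0],[0,0,0]],"rotation":[[0,0,0],[0,0,0]]}'
cat >> h.py <<'E'
from scipy.spatial.transform import Rotation as R
import cv2
def wrist(name):
    from plant import get_obs,vision
    o=get_obs(); c=vision.capture("wrist"); p=c.pop("pixels")
    T=np.eye(4); T[:3,:3]=R.from_euler("xyz",o["tcp_rot"]).as_matrix(); T[:3,3]=o["tool_pos"]
    c["pose"]=T@c["T_tool_cam"]; pickle.dump(c,open(f"{name}.pkl","wb"))
    cv2.imwrite(f"pics/{name}.png",p[:,:,::-1]); return p,c
E
python3 - <<'E'
from h import *
p,c=wrist("w1"); print(c); print(proj([411,258.5,74],c))
E
```

```text
time: 1.1
tool_pos: [411.3, 258.8, 220.5]
tcp_rot: [-3.142, -0.001, 2.919]
contact_force: [0.5, -1.0, -0.3]
grip_width: 92.1
finger_force: 0.0
time: 1.35
tool_pos: [410.6, 259.8, 220.8]
tcp_rot: [3.141, -0.0, 2.922]
contact_force: [0.1, -0.4, -1.0]
grip_width: 92.0
finger_force: 0.0
{'vfov': 65.86259462568528, 'cx': 280.68743097234136, 'cy': 205.29681135728765, 'T_tool_cam': array([[-9.85168980e-05,  9.59131512e-01,  2.82960655e-01,
         7.62613348e+01],
       [ 9.99999418e-01, -2.09453086e-04,  1.05813261e-03,
        -3.53597425e-01],
       [ 1.07415531e-03,  2.82960595e-01, -9.59130934e-01,
        -1.57187374e+02],
       [ 0.00000000e+00,  0.00000000e+00,  0.00000000e+00,
         1.00000000e+00]]), 'pose': array([[ 2.18263414e-01, -9.36112687e-01, -2.75779114e-01,
         3.36100627e+02],
       [ 9.75889480e-01,  2.09107220e-01,  6.25611093e-02,
         2.76076990e+02],
       [-8.96844243e-04, -2.82784737e-01,  9.59182979e-01,
         3.77960354e+02],
       [ 0.00000000e+00,  0.00000000e+00,  0.00000000e+00,
         1.00000000e+00]])}
[280.13607072 192.7074379 ]
```

View pics/w1.png

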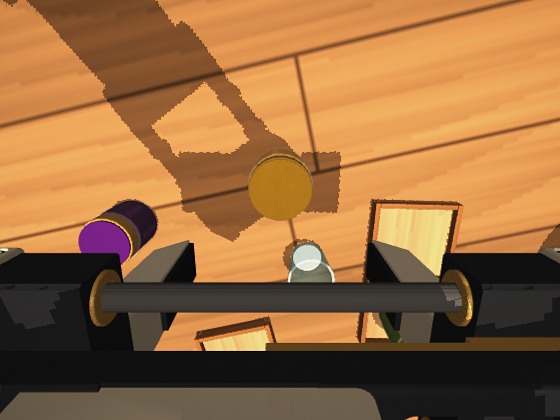

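The wrist view shows the peach lid at about (280,188), the plum lid at (107,243) and the tumbler at (311,270). I'll fit the yellow disc with code.

```bash
cat > disc.py <<'E'
import sys
from h import *
# usage: disc.py name R,G,B-kind z  (capture from wrist, find disc by hue; prints world xy)
def find(p,c,kind,z,near=None):
    h=cv2.cvtColor(p,cv2.COLOR_RGB2HSV); lo,hi,s,v={"yellow":(20,32,170,100),"purple":(135,152,100,60),"red":(172,186,170,100),"green":(60,90,80,50)}[kind]
    H=h[...,0].astype(int); H=np.where((kind=="red")&(H<6),H+180,H)
    m=((H>=lo)&(H<=hi)&(h[...,1]>s)&(h[...,2]>v)).astype(np.uint8); m=cv2.morphologyEx(m,cv2.MORPH_OPEN,np.ones((3,3)))
    out=[]
    for k in cv2.findContours(m,cv2.RETR_EXTERNAL,cv2.CHAIN_APPROX_NONE)[0]:
        if cv2.contourArea(k)<300: continue
        e=cv2.fitEllipse(cv2.convexHull(k)); d=np.linalg.norm(np.subtract(e[0],(c["cx"],c["cy"])))
        q=back(e[0],z,c); print(kind,"px",np.round(e[0],1),"axes",np.round(e[1],1),"area",cv2.contourArea(k),"world",q.round(1))
if __name__=="__main__":
    p,c=wrist(sys.argv[1]); find(p,c,sys.argv[2],float(sys.argv[3]))
E
python3 - <<'E'
from disc import *
c=pickle.load(open("w1.pkl","rb")); p=cv2.imread("pics/w1.png")[:,:,::-1]
h=cv2.cvtColor(p,cv2.COLOR_RGB2HSV); print(h[150:226:4,280]); print(h[243,107])
find(p,c,"yellow",74); find(p,c,"purple",74)
E
```

```text
[[ 15 194 130]
 [ 16 157 195]
 [ 17 186 163]
 [ 18 217 179]
 [ 18 216 183]
 [ 18 218 181]
 [ 18 217 179]
 [ 18 218 178]
 [ 18 215 179]
 [ 18 217 181]
 [ 18 216 181]
 [ 18 216 177]
 [ 18 215 179]
 [ 18 216 177]
 [ 18 216 177]
 [ 18 216 177]
 [ 18 218 174]
 [ 18 217 176]
 [ 15 160 234]]
[147 195 135]
purple px [104.  243.6] axes [43.9 52.4] area 1356.5 world [423.9  72.8]
```

```bash
sed -i 's/(20,32,170,100)/(17,32,205,150)/' disc.py
python3 - <<'E'
from disc import *
c=pickle.load(open("w1.pkl","rb")); p=cv2.imread("pics/w1.png")[:,:,::-1]
find(p,c,"yellow",74)
E
python3 disc.py w2 yellow 74; python3 to.py 409 258.5 16 167.3
```

```text
yellow px [280.  189.1] axes [59.9 61.6] area 2822.0 world [407.4 259.2]
yellow px [280. 189.] axes [59.9 61.6] area 2819.0 world [407.5 259.1]
dp [ 0.0016 -0.0015  0.2048] rot [0.    0.    0.001] t 1.45 [410.8 259.6 220.8]
```

```bash
python3 -m pendant '{"dp":[[0.001,-0.001,0.015],[0.002,-0.001,0.055],[0.002,-0.001,0.1],[0.002,-0.001,0.145],[0.002,-0.001,0.175],[0.002,-0.001,0.192],[0.002,-0.001,0.2],[0.002,-0.001,0.203]],"rotation":[[0,0,0],[0,0,0],[0,0,0],[0,0,0],[0,0,0],[0,0,0],[0,0,0],[0,0,0]]}'
python3 -m pendant '{"dp":[[0,0,0],[0,0,0],[0,0,0],[0,0,0],[0,0,0],[0,0,0],[0,0,0],[0,0,0]],"rotation":[[0,0,0],[0,0,0],[0,0,0],[0,0,0],[0,0,0],[0,0,0],[0,0,0],[0,0,0]]}' 0.05
python3 -m pendant '{"dp":[[0,0,0],[0,0,0]],"rotation":[[0,0,0],[0,0,0]]}'
```

```text
time: 2.45
tool_pos: [409.3, 258.6, 17.7]
tcp_rot: [3.141, 0.0, 2.92]
contact_force: [0.6, -0.7, -0.5]
grip_width: 91.6
finger_force: 0.0
time: 3.45
tool_pos: [409.6, 258.6, 18.3]
tcp_rot: [3.141, 0.001, 2.92]
contact_force: [-0.9, 0.5, 5.5]
grip_width: 67.6
finger_force: 30.0
time: 3.7
tool_pos: [409.6, 258.6, 18.3]
tcp_rot: [3.141, 0.001, 2.92]
contact_force: [-1.4, 0.3, 5.6]
grip_width: 67.7
finger_force: 30.0
```

```bash
python3 -m pendant '{"dp":[[0,0,-0.003],[0,0,-0.012],[0,0,-0.03],[0,0,-0.06],[0,0,-0.09],[0,0,-0.115],[0,0,-0.128],[0,0,-0.132]],"rotation":[[0,0,0],[0,0,0],[0,0,0],[0,0,0],[0,0,0],[0,0,0],[0,0,0],[0,0,0]]}'
python3 to.py 600 -128 150 167.3
python3 - <<'E'
from h import *
p,c=wrist("w3")
E
```

```text
time: 4.7
tool_pos: [409.2, 258.3, 150.1]
tcp_rot: [3.141, 0.0, 2.92]
contact_force: [0.6, -0.5, -3.8]
grip_width: 67.3
finger_force: 30.0
dp [-2.711e-01 -3.349e-01  1.000e-04] rot [ 0.  0. -0.] t 4.7 [409.2 258.3 150.1]
```

View pics/w3.png

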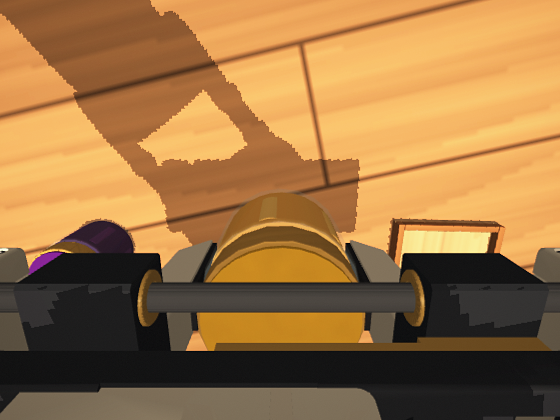

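The peach jar is held upright. Now I'll carry it over its crate.

```bash
python3 -m pendant '{"dp":[[-0.005,-0.005,0],[-0.02,-0.02,0],[-0.045,-0.046,0],[-0.075,-0.077,0],[-0.105,-0.108,0],[-0.135,-0.139,0],[-0.165,-0.17,0],[-0.195,-0.201,0]],"rotation":[[0,0,0],[0,0,0],[0,0,0],[0,0,0],[0,0,0],[0,0,0],[0,0,0],[0,0,0]]}'
python3 -m pendant '{"dp":[[-0.03,-0.031,0],[-0.06,-0.062,0],[-0.088,-0.091,0],[-0.11,-0.115,0],[-0.123,-0.13,0],[-0.1276,-0.1343,0],[-0.1276,-0.1343,0],[-0.1276,-0.1343,0]],"rotation":[[0,0,0],[0,0,0],[0,0,0],[0,0,0],[0,0,0],[0,0,0],[0,0,0],[0,0,0]]}'
python3 - <<'E'
from h import *
p,c=wrist("w4")
q=np.radians(-12.7)
for a in [(-51,51),(-51,-51)]:
    print(a,proj([651.1+np.cos(q)*a[0]-np.sin(q)*a[1],-139.7+np.sin(q)*a[0]+np.cos(q)*a[1],18],c))
E
```

```text
time: 5.75
tool_pos: [555.3, 17.6, 148.4]
tcp_rot: [-3.141, -0.002, 2.919]
contact_force: [0.3, -0.3, -3.3]
grip_width: 67.6
finger_force: 30.0
time: 6.75
tool_pos: [649.7, -138.8, 149.5]
tcp_rot: [3.141, -0.001, 2.921]
contact_force: [0.2, 1.2, -3.2]
grip_width: 68.0
finger_force: 30.0
(-51, 51) [338.89054314 141.66061249]
(-51, -51) [222.64925544 141.58488687]
```

View pics/w4.png

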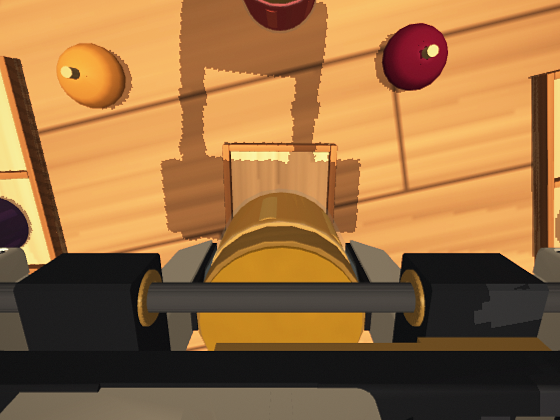

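Near rim corners are at (223,144) and (337,144), against predictions of (223,142) and (339,142), so the crate fit is good to about 2 mm. Lowering now.

```bash
python3 -m pendant '{"dp":[[-0.002,0,0.008],[-0.003,-0.001,0.028],[-0.003,-0.001,0.055],[-0.003,-0.001,0.08],[-0.003,-0.001,0.1],[-0.003,-0.001,0.111],[-0.003,-0.001,0.116],[-0.003,-0.001,0.118]],"rotation":[[0,0,0],[0,0,0],[0,0,0],[0,0,0],[0,0,0],[0,0,0],[0,0,0],[0,0,0]]}'
python3 -m pendant '{"dp":[[0,0,0.001],[0,0,0.002],[0,0,0.003],[0,0,0.004],[0,0,0.005],[0,0,0.005]],"rotation":[[0,0,0],[0,0,0],[0,0,0],[0,0,0],[0,0,0],[0,0,0]]}'
```

```text
time: 7.8
tool_pos: [653.2, -141.4, 32.1]
tcp_rot: [-3.142, 0.001, 2.92]
contact_force: [0.6, 0.2, -3.4]
grip_width: 67.7
finger_force: 30.0
time: 8.55
tool_pos: [652.8, -141.3, 26.6]
tcp_rot: [3.141, -0.0, 2.92]
contact_force: [0.1, 1.0, -4.1]
grip_width: 67.7
finger_force: 30.0
```

```bash
python3 -m pendant '{"dp":[[0,0,0.0005],[0,0,0.001],[0,0,0.0013],[0,0,0.0013]],"rotation":[[0,0,0],[0,0,0],[0,0,0],[0,0,0]]}'
```

```text
time: 9.05
tool_pos: [652.9, -141.4, 26.3]
tcp_rot: [3.142, 0.0, 2.92]
contact_force: [-4.5, 1.3, 3.4]
grip_width: 67.7
finger_force: 30.0
```

```bash
python3 -m pendant '{"dp":[[0,0,0],[0,0,0],[0,0,0],[0,0,0],[0,0,0],[0,0,0]],"rotation":[[0,0,0],[0,0,0],[0,0,0],[0,0,0],[0,0,0],[0,0,0]]}' 0.0918
python3 -m pendant '{"dp":[[0,0,-0.005],[0,0,-0.025],[0,0,-0.06],[0,0,-0.1],[0,0,-0.14],[0,0,-0.17],[0,0,-0.188],[0,0,-0.194]],"rotation":[[0,0,0],[0,0,0],[0,0,0],[0,0,0],[0,0,0],[0,0,0],[0,0,0],[0,0,0]]}'
python3 -m pendant '{"dp":[[0.012,-0.01,0],[0.045,-0.037,0],[0.085,-0.071,0],[0.13,-0.108,0],[0.175,-0.146,0],[0.215,-0.179,0],[0.234,-0.195,0],[0.238,-0.198,0]],"rotation":[[0,0,0.019],[0,0,0.019],[0,0,0.019],[0,0,0.019],[0,0,0.019],[0,0,0.019],[0,0,0.019],[0,0,0.019]]}'
python3 -m pendant '{"dp":[[0,0,0],[0,0,0]],"rotation":[[0,0,0],[0,0,0]]}'
python3 disc.py w5 green 92;python3 to.py 377 -282 36 166.2
```

```text
time: 9.8
tool_pos: [652.9, -141.4, 25.4]
tcp_rot: [3.142, 0.0, 2.92]
contact_force: [-0.4, 1.0, 0.8]
grip_width: 91.7
finger_force: 0.0
time: 10.8
tool_pos: [653.3, -141.5, 221.2]
tcp_rot: [-3.141, 0.003, 2.92]
contact_force: [0.1, -0.5, -0.0]
grip_width: 91.9
finger_force: 0.0
time: 11.8
tool_pos: [375.9, -282.5, 219.1]
tcp_rot: [3.141, -0.001, 2.898]
contact_force: [0.7, -0.3, -0.7]
grip_width: 91.8
finger_force: 0.0
time: 12.05
tool_pos: [377.9, -281.7, 219.2]
tcp_rot: [3.141, -0.0, 2.902]
contact_force: [0.1, -0.1, 0.1]
grip_width: 91.6
finger_force: 0.0
green px [278.  195.3] axes [58.4 59.9] area 2677.0 world [ 375.4 -284.1]
dp [ 0.0008 -0.0006  0.1832] rot [ 0.    -0.     0.001] t 12.1 [ 377.9 -281.6  219.2]
```

View pics/w5.png

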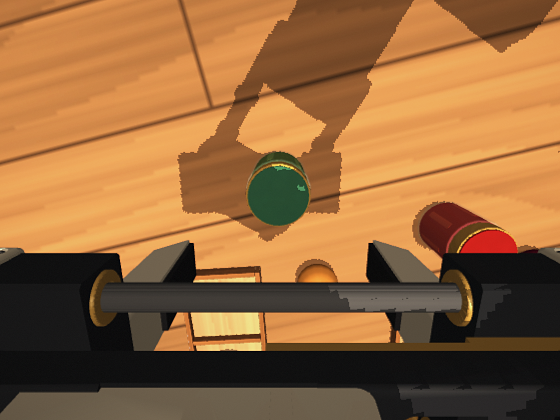

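The green lid is at (278,195), about 2 mm from my estimate. Grasping it, lifting and carrying.

```bash
python3 -m pendant '{"dp":[[0.001,-0.002,0.015],[0.001,-0.002,0.05],[0.001,-0.002,0.09],[0.001,-0.002,0.13],[0.001,-0.002,0.158],[0.001,-0.002,0.173],[0.001,-0.002,0.181],[0.001,-0.002,0.183]],"rotation":[[0,0,0],[0,0,0],[0,0,0],[0,0,0],[0,0,0],[0,0,0],[0,0,0],[0,0,0]]}'
python3 -m pendant '{"dp":[[0,0,0],[0,0,0],[0,0,0],[0,0,0],[0,0,0],[0,0,0],[0,0,0],[0,0,0]],"rotation":[[0,0,0],[0,0,0],[0,0,0],[0,0,0],[0,0,0],[0,0,0],[0,0,0],[0,0,0]]}' 0.05
python3 -m pendant '{"dp":[[0,0,-0.003],[0,0,-0.012],[0,0,-0.03],[0,0,-0.06],[0,0,-0.09],[0,0,-0.118],[0,0,-0.132],[0,0,-0.136]],"rotation":[[0,0,0],[0,0,0],[0,0,0],[0,0,0],[0,0,0],[0,0,0],[0,0,0],[0,0,0]]}'
python3 to.py 523.4 396 172 166.2
```

```text
time: 13.1
tool_pos: [376.0, -283.6, 36.2]
tcp_rot: [3.141, -0.0, 2.901]
contact_force: [0.1, -1.0, 0.1]
grip_width: 91.6
finger_force: 0.0
time: 14.1
tool_pos: [375.9, -284.0, 36.8]
tcp_rot: [-3.141, 0.001, 2.901]
contact_force: [-0.7, 1.6, 5.9]
grip_width: 63.6
finger_force: 30.0
time: 15.1
tool_pos: [375.7, -283.9, 172.8]
tcp_rot: [-3.141, 0.0, 2.901]
contact_force: [0.8, 0.2, -4.7]
grip_width: 63.3
finger_force: 30.0
dp [1.870e-02 6.955e-01 6.000e-04] rot [-0.  0.  0.] t 15.1 [ 375.7 -283.9  172.8]
```

```bash
python3 -m pendant '{"dp":[[0,0.006,0],[0.001,0.025,0],[0.002,0.06,0],[0.003,0.105,0],[0.004,0.15,0],[0.005,0.195,0],[0.006,0.24,0],[0.008,0.285,0]],"rotation":[[0,0,0],[0,0,0],[0,0,0],[0,0,0],[0,0,0],[0,0,0],[0,0,0],[0,0,0]]}'
python3 -m pendant '{"dp":[[0.001,0.045,0],[0.002,0.09,0],[0.003,0.135,0],[0.005,0.18,0],[0.006,0.225,0],[0.007,0.27,0],[0.008,0.315,0],[0.009,0.355,0]],"rotation":[[0,0,0],[0,0,0],[0,0,0],[0,0,0],[0,0,0],[0,0,0],[0,0,0],[0,0,0]]}'
python3 -m pendant '{"dp":[[0.001,0.03,0],[0.002,0.047,0],[0.002,0.0555,0],[0.002,0.0555,0],[0.002,0.0555,0]],"rotation":[[0,0,0],[0,0,0],[0,0,0],[0,0,0],[0,0,0]]}'
python3 - <<'E'
from h import *
p,c=wrist("w6")
q=np.radians(-13.8)
for a in [(-51,51),(-51,-51)]:
    print(a,proj([523.4+np.cos(q)*a[0]-np.sin(q)*a[1],396+np.sin(q)*a[0]+np.cos(q)*a[1],18],c))
E
```

```text
time: 16.1
tool_pos: [435.1, -2.5, 171.8]
tcp_rot: [3.141, -0.001, 2.901]
contact_force: [0.9, -0.2, -4.6]
grip_width: 63.5
finger_force: 30.0
time: 17.1
tool_pos: [510.2, 344.1, 171.2]
tcp_rot: [-3.14, -0.002, 2.902]
contact_force: [1.6, 0.3, -4.3]
grip_width: 63.6
finger_force: 30.0
time: 17.73
tool_pos: [522.8, 395.5, 172.2]
tcp_rot: [-3.141, -0.0, 2.9]
contact_force: [-0.1, -0.9, -4.1]
grip_width: 63.5
finger_force: 30.0
(-51, 51) [336.2487435  138.15591499]
(-51, -51) [228.17971578 138.18838984]
```

View pics/w6.png

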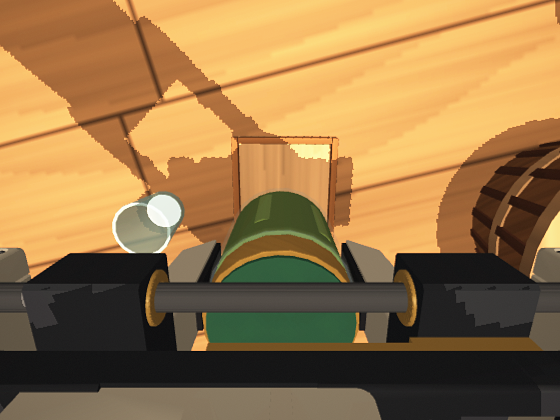

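Near rim corners are at (233,137) and (338,137), so the crate is about 3 mm further along tool +y. I'll check clearance to the wicker basket before lowering.

Run:
```python
from h import *
c=pickle.load(open("w6.pkl","rb"))
for z in (0,50,100): print(z,back(((68+.5)*.7-.5,(240)*.7),z,C["top"]).round(),back((88*.7,240*.7),z,C["top"]).round(),[back(u,z,c).round() for u in((472,215),(520,150))])
```

```text
0 [657. 631.] [657. 591.] [array([602., 585.]), array([544., 638.])]
50 [642. 600.] [641. 562.] [array([579., 559.]), array([529., 604.])]
100 [626. 569.] [626. 533.] [array([555., 533.]), array([515., 570.])]
```

```bash
python3 -m pendant '{"dp":[[0,0.002,0.008],[0,0.003,0.028],[0,0.003,0.055],[0,0.003,0.08],[0,0.003,0.102],[0,0.003,0.114],[0,0.003,0.12],[0,0.003,0.122]],"rotation":[[0,0,0],[0,0,0],[0,0,0],[0,0,0],[0,0,0],[0,0,0],[0,0,0],[0,0,0]]}'
python3 -m pendant '{"dp":[[0,0,0.001],[0,0,0.002],[0,0,0.003],[0,0,0.004],[0,0,0.005],[0,0,0.0055],[0,0,0.0055]],"rotation":[[0,0,0],[0,0,0],[0,0,0],[0,0,0],[0,0,0],[0,0,0],[0,0,0]]}'
```

```text
time: 18.77
tool_pos: [524.1, 399.1, 50.7]
tcp_rot: [3.141, 0.0, 2.901]
contact_force: [2.2, -0.6, -4.3]
grip_width: 63.4
finger_force: 30.0
time: 19.65
tool_pos: [523.8, 399.1, 44.9]
tcp_rot: [3.142, 0.0, 2.901]
contact_force: [-0.3, 0.6, -3.2]
grip_width: 63.5
finger_force: 30.0
```

```bash
python3 -m pendant '{"dp":[[0,0,0.0005],[0,0,0.001],[0,0,0.0012],[0,0,0.0012]],"rotation":[[0,0,0],[0,0,0],[0,0,0],[0,0,0]]}'
python3 -m pendant '{"dp":[[0,0,0],[0,0,0],[0,0,0],[0,0,0],[0,0,0],[0,0,0]],"rotation":[[0,0,0],[0,0,0],[0,0,0],[0,0,0],[0,0,0],[0,0,0]]}' 0.0918
python3 -m pendant '{"dp":[[0,0,-0.005],[0,0,-0.025],[0,0,-0.06],[0,0,-0.1],[0,0,-0.135],[0,0,-0.16],[0,0,-0.172],[0,0,-0.176]],"rotation":[[0,0,0],[0,0,0],[0,0,0],[0,0,0],[0,0,0],[0,0,0],[0,0,0],[0,0,0]]}'
python3 -m pendant '{"dp":[[0.001,-0.012,0],[0.003,-0.055,0],[0.006,-0.11,0],[0.009,-0.165,0],[0.012,-0.22,0],[0.015,-0.275,0],[0.017,-0.32,0],[0.018,-0.341,0]],"rotation":[[0,0,-0.01],[0,0,-0.02],[0,0,-0.03],[0,0,-0.04],[0,0,-0.054],[0,0,-0.054],[0,0,-0.054],[0,0,-0.054]]}'
python3 -m pendant '{"dp":[[0,0,0],[0,0,0],[0,0,0]],"rotation":[[0,0,0],[0,0,0],[0,0,0]]}'
python3 disc.py w7 purple 74;python3 to.py 425.5 72 18 169.3
```

```text
time: 20.15
tool_pos: [523.9, 399.1, 44.8]
tcp_rot: [3.141, 0.0, 2.901]
contact_force: [-2.8, -1.4, 5.9]
grip_width: 63.4
finger_force: 30.0
time: 20.9
tool_pos: [523.8, 399.0, 43.7]
tcp_rot: [3.141, 0.0, 2.901]
contact_force: [-0.4, -0.7, 0.1]
grip_width: 92.0
finger_force: 0.0
time: 21.9
tool_pos: [523.8, 399.0, 220.1]
tcp_rot: [3.141, 0.0, 2.901]
contact_force: [-1.1, -0.7, -0.7]
grip_width: 92.0
finger_force: 0.0
time: 22.9
tool_pos: [423.0, 70.0, 218.8]
tcp_rot: [-3.141, -0.002, 2.953]
contact_force: [-0.6, 0.2, 0.6]
grip_width: 91.9
finger_force: 0.0
time: 23.28
tool_pos: [425.0, 72.9, 219.4]
tcp_rot: [3.141, -0.001, 2.956]
contact_force: [-1.0, 0.0, 0.5]
grip_width: 91.8
finger_force: 0.0
purple px [280.2 192. ] axes [51.2 52.5] area 2048.5 world [424.4  71.8]
dp [-0.0007 -0.0008  0.2015] rot [ 0.    -0.     0.001] t 23.325 [425.   72.9 219.5]
```

```bash
python3 -m pendant '{"dp":[[0,-0.001,0.015],[0,-0.001,0.055],[0,-0.001,0.1],[0,-0.001,0.145],[0,-0.001,0.175],[0,-0.001,0.192],[0,-0.001,0.199],[0,-0.001,0.2015]],"rotation":[[0,0,0],[0,0,0],[0,0,0],[0,0,0],[0,0,0],[0,0,0],[0,0,0],[0,0,0]]}'
python3 -m pendant '{"dp":[[0,0,0],[0,0,0],[0,0,0],[0,0,0],[0,0,0],[0,0,0],[0,0,0],[0,0,0]],"rotation":[[0,0,0],[0,0,0],[0,0,0],[0,0,0],[0,0,0],[0,0,0],[0,0,0],[0,0,0]]}' 0.045
python3 -m pendant '{"dp":[[0,0,-0.003],[0,0,-0.012],[0,0,-0.03],[0,0,-0.06],[0,0,-0.09],[0,0,-0.118],[0,0,-0.132],[0,0,-0.136]],"rotation":[[0,0,0],[0,0,0],[0,0,0],[0,0,0],[0,0,0],[0,0,0],[0,0,0],[0,0,0]]}'
python3 to.py 523.3 -391 154 169.3
```

```text
time: 24.32
tool_pos: [425.0, 71.5, 18.1]
tcp_rot: [3.141, -0.0, 2.955]
contact_force: [0.2, -0.3, 0.1]
grip_width: 91.6
finger_force: 0.0
time: 25.32
tool_pos: [425.1, 71.3, 18.6]
tcp_rot: [3.141, 0.001, 2.955]
contact_force: [-0.8, 0.6, 5.5]
grip_width: 59.8
finger_force: 30.0
time: 26.32
tool_pos: [425.0, 71.1, 155.2]
tcp_rot: [3.141, 0.002, 2.955]
contact_force: [0.6, 0.3, -3.6]
grip_width: 59.4
finger_force: 30.0
dp [-0.1824 -0.4359  0.0013] rot [0.    0.002 0.   ] t 26.325 [425.   71.1 155.2]
```

```bash
python3 -m pendant '{"dp":[[-0.003,-0.006,0],[-0.01,-0.025,0],[-0.023,-0.055,0],[-0.041,-0.097,0],[-0.059,-0.14,0],[-0.077,-0.183,0],[-0.095,-0.226,0],[-0.113,-0.269,0]],"rotation":[[0,0,0],[0,0,0],[0,0,0],[0,0,0],[0,0,0],[0,0,0],[0,0,0],[0,0,0]]}'
python3 -m pendant '{"dp":[[-0.018,-0.043,0],[-0.035,-0.085,0],[-0.051,-0.122,0],[-0.062,-0.149,0],[-0.068,-0.163,0],[-0.0694,-0.167,0],[-0.0694,-0.167,0],[-0.0694,-0.167,0]],"rotation":[[0,0,0],[0,0,0],[0,0,0],[0,0,0],[0,0,0],[0,0,0],[0,0,0],[0,0,0]]}'
python3 - <<'E'
from h import *
p,c=wrist("w8")
q=np.radians(-10.7)
for a in [(-51,51),(-51,-51)]:
    print(a,proj([523.3+np.cos(q)*a[0]-np.sin(q)*a[1],-391+np.sin(q)*a[0]+np.cos(q)*a[1],18],c))
E
```

```text
time: 27.32
tool_pos: [485.4, -215.9, 153.0]
tcp_rot: [3.141, -0.002, 2.954]
contact_force: [0.1, -0.0, -2.4]
grip_width: 59.6
finger_force: 30.0
time: 28.32
tool_pos: [522.9, -390.3, 153.9]
tcp_rot: [3.141, -0.001, 2.955]
contact_force: [0.4, 0.6, -1.8]
grip_width: 59.4
finger_force: 30.0
(-51, 51) [338.02737201 139.9685592 ]
(-51, -51) [223.39615955 139.90907551]
```

View pics/w8.png

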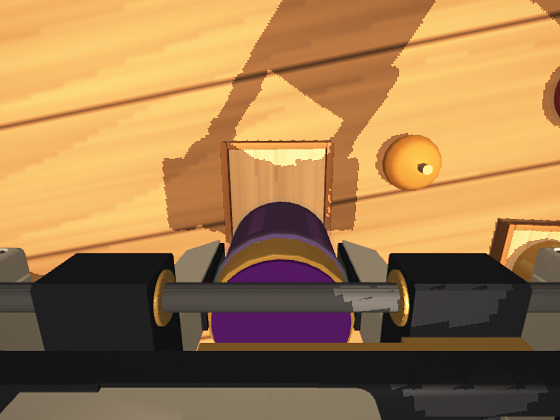

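Near rim corners are at (222,143) and (333,142), so I'll shift about 2 mm outward and 3 mm along tool -y while lowering.

```bash
python3 -m pendant '{"dp":[[-0.001,-0.002,0.008],[-0.002,-0.003,0.028],[-0.002,-0.003,0.055],[-0.002,-0.003,0.08],[-0.002,-0.003,0.102],[-0.002,-0.003,0.115],[-0.002,-0.003,0.12],[-0.002,-0.003,0.122]],"rotation":[[0,0,0],[0,0,0],[0,0,0],[0,0,0],[0,0,0],[0,0,0],[0,0,0],[0,0,0]]}'
python3 -m pendant '{"dp":[[0,0,0.001],[0,0,0.002],[0,0,0.003],[0,0,0.004],[0,0,0.005],[0,0,0.0055],[0,0,0.0055]],"rotation":[[0,0,0],[0,0,0],[0,0,0],[0,0,0],[0,0,0],[0,0,0],[0,0,0]]}'
```

```text
time: 29.38
tool_pos: [524.8, -394.7, 32.5]
tcp_rot: [-3.141, 0.001, 2.955]
contact_force: [-0.0, -0.6, -3.8]
grip_width: 59.6
finger_force: 30.0
time: 30.25
tool_pos: [524.5, -394.4, 26.7]
tcp_rot: [3.142, 0.0, 2.955]
contact_force: [0.1, 0.3, -2.9]
grip_width: 59.8
finger_force: 30.0
```

```bash
python3 -m pendant '{"dp":[[0,0,0.0005],[0,0,0.001],[0,0,0.0012],[0,0,0.0012]],"rotation":[[0,0,0],[0,0,0],[0,0,0],[0,0,0]]}'
python3 -m pendant '{"dp":[[0,0,0],[0,0,0],[0,0,0],[0,0,0],[0,0,0],[0,0,0]],"rotation":[[0,0,0],[0,0,0],[0,0,0],[0,0,0],[0,0,0],[0,0,0]]}' 0.0918
python3 -m pendant '{"dp":[[0,0,-0.005],[0,0,-0.025],[0,0,-0.06],[0,0,-0.1],[0,0,-0.14],[0,0,-0.17],[0,0,-0.188],[0,0,-0.194]],"rotation":[[0,0,0],[0,0,0],[0,0,0],[0,0,0],[0,0,0],[0,0,0],[0,0,0],[0,0,0]]}'
python3 -m pendant '{"dp":[[0.004,0.012,0],[0.015,0.046,0],[0.031,0.092,0],[0.047,0.14,0],[0.063,0.188,0],[0.079,0.235,0],[0.09,0.27,0],[0.094,0.281,0]],"rotation":[[0,0,-0.02],[0,0,-0.06],[0,0,-0.1],[0,0,-0.14],[0,0,-0.18],[0,0,-0.2025],[0,0,-0.2025],[0,0,-0.2025]]}'
python3 -m pendant '{"dp":[[0,0,0],[0,0,0],[0,0,0]],"rotation":[[0,0,0],[0,0,0],[0,0,0]]}'
python3 disc.py w9 red 92;python3 to.py 484 -101 36 180.9
```

```text
time: 30.75
tool_pos: [524.5, -394.5, 26.6]
tcp_rot: [-3.141, 0.0, 2.955]
contact_force: [-3.1, 1.9, 5.6]
grip_width: 59.6
finger_force: 30.0
time: 31.5
tool_pos: [524.5, -394.4, 25.4]
tcp_rot: [3.141, -0.0, 2.955]
contact_force: [-0.1, -0.9, -0.8]
grip_width: 91.6
finger_force: 0.0
time: 32.5
tool_pos: [524.8, -394.7, 221.2]
tcp_rot: [-3.14, 0.002, 2.955]
contact_force: [-0.3, -0.5, 0.1]
grip_width: 92.0
finger_force: 0.0
time: 33.5
tool_pos: [483.1, -98.4, 218.8]
tcp_rot: [3.141, -0.002, -3.123]
contact_force: [0.6, -1.6, 0.1]
grip_width: 91.5
finger_force: 0.0
time: 33.88
tool_pos: [484.4, -101.9, 219.2]
tcp_rot: [3.142, -0.0, -3.127]
contact_force: [-0.1, -0.4, -0.4]
grip_width: 91.8
finger_force: 0.0
red px [362.2 246.6] axes [31.  33.7] area 532.5 world [531.6 -24.4]
red px [280.2 194.8] axes [58.8 60.5] area 2724.0 world [ 481.9 -103. ]
dp [0.0003 0.0008 0.1833] rot [ 0.    -0.    -0.001] t 33.925 [ 484.4 -101.8  219.3]
```

```bash
python3 -m pendant '{"dp":[[0.001,-0.001,0.015],[0.0016,-0.001,0.05],[0.0016,-0.001,0.09],[0.0016,-0.001,0.13],[0.0016,-0.001,0.158],[0.0016,-0.001,0.173],[0.0016,-0.001,0.181],[0.0016,-0.001,0.183]],"rotation":[[0,0,0],[0,0,0],[0,0,0],[0,0,0],[0,0,0],[0,0,0],[0,0,0],[0,0,0]]}'
python3 -m pendant '{"dp":[[0,0,0],[0,0,0],[0,0,0],[0,0,0],[0,0,0],[0,0,0],[0,0,0],[0,0,0]],"rotation":[[0,0,0],[0,0,0],[0,0,0],[0,0,0],[0,0,0],[0,0,0],[0,0,0],[0,0,0]]}' 0.05
python3 -m pendant '{"dp":[[0,0,-0.003],[0,0,-0.012],[0,0,-0.03],[0,0,-0.06],[0,0,-0.09],[0,0,-0.118],[0,0,-0.132],[0,0,-0.136]],"rotation":[[0,0,0],[0,0,0],[0,0,0],[0,0,0],[0,0,0],[0,0,0],[0,0,0],[0,0,0]]}'
python3 to.py 645.2 151.2 172 180.9
```

```text
time: 34.92
tool_pos: [483.1, -102.1, 36.7]
tcp_rot: [-3.141, 0.001, -3.126]
contact_force: [0.4, 0.6, 0.2]
grip_width: 91.8
finger_force: 0.0
time: 35.92
tool_pos: [483.0, -102.0, 36.9]
tcp_rot: [-3.141, 0.001, -3.126]
contact_force: [-1.5, 1.0, 5.2]
grip_width: 63.4
finger_force: 30.0
time: 36.92
tool_pos: [482.7, -101.9, 172.9]
tcp_rot: [-3.141, 0.001, -3.126]
contact_force: [0.5, -0.6, -4.5]
grip_width: 63.6
finger_force: 30.0
dp [-0.1664  0.2505  0.001 ] rot [-0.     0.001  0.   ] t 36.925 [ 482.7 -101.9  172.9]
```

```bash
python3 -m pendant '{"dp":[[-0.003,0.005,0],[-0.012,0.018,0],[-0.026,0.039,0],[-0.044,0.066,0],[-0.063,0.095,0],[-0.082,0.124,0],[-0.1,0.15,0],[-0.117,0.176,0]],"rotation":[[0,0,0],[0,0,0],[0,0,0],[0,0,0],[0,0,0],[0,0,0],[0,0,0],[0,0,0]]}'
python3 -m pendant '{"dp":[[-0.017,0.025,0],[-0.032,0.048,0],[-0.043,0.064,0],[-0.048,0.072,0],[-0.0494,0.0745,0],[-0.0494,0.0745,0],[-0.0494,0.0745,0],[-0.0494,0.0745,0]],"rotation":[[0,0,0],[0,0,0],[0,0,0],[0,0,0],[0,0,0],[0,0,0],[0,0,0],[0,0,0]]}'
python3 - <<'E'
from h import *
p,c=wrist("w10")
q=np.radians(0.9)
for a in [(-51,51),(-51,-51)]:
    print(a,proj([645.2+np.cos(q)*a[0]-np.sin(q)*a[1],151.2+np.sin(q)*a[0]+np.cos(q)*a[1],18],c))
E
```

```text
time: 37.92
tool_pos: [597.3, 78.2, 171.2]
tcp_rot: [3.141, -0.002, -3.125]
contact_force: [-0.2, 0.7, -3.6]
grip_width: 63.3
finger_force: 30.0
time: 38.92
tool_pos: [645.1, 150.7, 172.8]
tcp_rot: [3.142, 0.0, -3.127]
contact_force: [0.9, -0.8, -3.4]
grip_width: 63.3
finger_force: 30.0
(-51, 51) [335.93238432 137.7537861 ]
(-51, -51) [228.0046446  137.83260394]
```

View pics/w10.png

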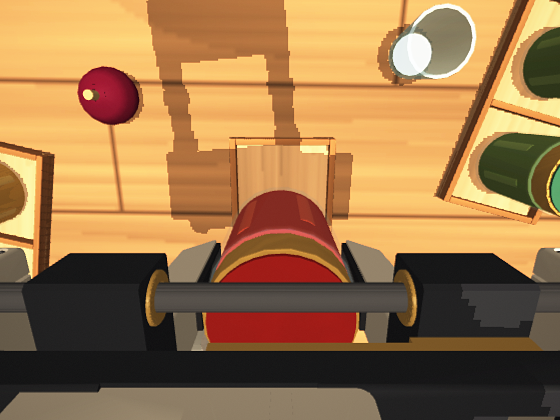

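Near rim corners are at (230,139) and (335,139), matching the prediction. The gherkin and peach jars already stand in their crates. Lowering straight down.

```bash
python3 -m pendant '{"dp":[[-0.001,0,0.008],[-0.001,0,0.028],[-0.001,0,0.055],[-0.001,0,0.08],[-0.001,0,0.102],[-0.001,0,0.114],[-0.001,0,0.12],[-0.001,0,0.122]],"rotation":[[0,0,0],[0,0,0],[0,0,0],[0,0,0],[0,0,0],[0,0,0],[0,0,0],[0,0,0]]}'
python3 -m pendant '{"dp":[[0,0,0.001],[0,0,0.002],[0,0,0.003],[0,0,0.004],[0,0,0.005],[0,0,0.006],[0,0,0.006]],"rotation":[[0,0,0],[0,0,0],[0,0,0],[0,0,0],[0,0,0],[0,0,0],[0,0,0]]}'
python3 -m pendant '{"dp":[[0,0,0.0005],[0,0,0.001],[0,0,0.001]],"rotation":[[0,0,0],[0,0,0],[0,0,0]]}'
```

```text
time: 39.98
tool_pos: [646.4, 151.3, 50.7]
tcp_rot: [3.141, 0.001, -3.126]
contact_force: [0.5, -0.2, -3.2]
grip_width: 63.3
finger_force: 30.0
time: 40.85
tool_pos: [646.2, 151.2, 45.0]
tcp_rot: [3.142, 0.0, -3.126]
contact_force: [-1.6, -0.7, 0.3]
grip_width: 63.6
finger_force: 30.0
time: 41.22
tool_pos: [646.2, 151.3, 45.0]
tcp_rot: [3.142, 0.001, -3.126]
contact_force: [-5.7, -0.5, 7.4]
grip_width: 63.7
finger_force: 30.0
```

```bash
python3 -m pendant '{"dp":[[0,0,0],[0,0,0],[0,0,0],[0,0,0],[0,0,0],[0,0,0]],"rotation":[[0,0,0],[0,0,0],[0,0,0],[0,0,0],[0,0,0],[0,0,0]]}' 0.0918
python3 -m pendant '{"dp":[[0,0,-0.005],[0,0,-0.025],[0,0,-0.06],[0,0,-0.1],[0,0,-0.14],[0,0,-0.17],[0,0,-0.188],[0,0,-0.194]],"rotation":[[0,0,0],[0,0,0],[0,0,0],[0,0,0],[0,0,0],[0,0,0],[0,0,0],[0,0,0]]}'
python3 -m pendant '{"dp":[[0.01,0,0],[0.04,0,0],[0.085,0,0],[0.13,0,0],[0.175,0,0],[0.215,0,0],[0.24,0,0],[0.25,0,0]],"rotation":[[0,0,0],[0,0,0],[0,0,0],[0,0,0],[0,0,0],[0,0,0],[0,0,0],[0,0,0]]}'
python3 - <<'E'
from plant import vision
import cv2
for n in("top","scene"):
    p=vision.capture(n)["pixels"][:,:,::-1]
    cv2.imwrite(f"pics/{n}_end.png",cv2.convertScaleAbs(cv2.resize(p[100:300,80:460] if n=="top" else p[110:370,60:500],None,fx=2 if n=="top" else 1.8,fy=2 if n=="top" else 1.8,interpolation=cv2.INTER_CUBIC),alpha=1.4))
E
```

```text
time: 41.98
tool_pos: [646.2, 151.2, 43.5]
tcp_rot: [3.142, -0.0, -3.126]
contact_force: [-0.2, 0.8, 0.1]
grip_width: 91.4
finger_force: 0.0
time: 42.98
tool_pos: [646.6, 151.3, 239.3]
tcp_rot: [3.141, 0.003, -3.126]
contact_force: [-1.3, 0.2, -0.1]
grip_width: 91.9
finger_force: 0.0
time: 43.98
tool_pos: [394.2, 147.2, 236.9]
tcp_rot: [-3.141, -0.001, -3.125]
contact_force: [0.6, -0.0, -0.4]
grip_width: 91.7
finger_force: 0.0
```

View pics/scene_end.png

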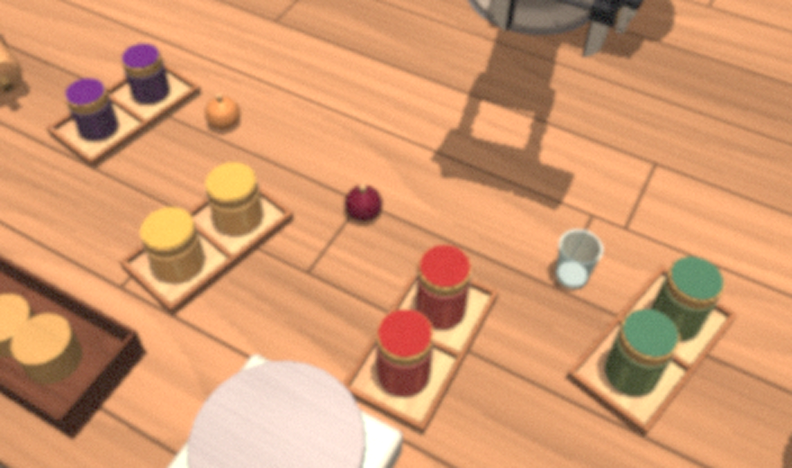

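View pics/top_end.png

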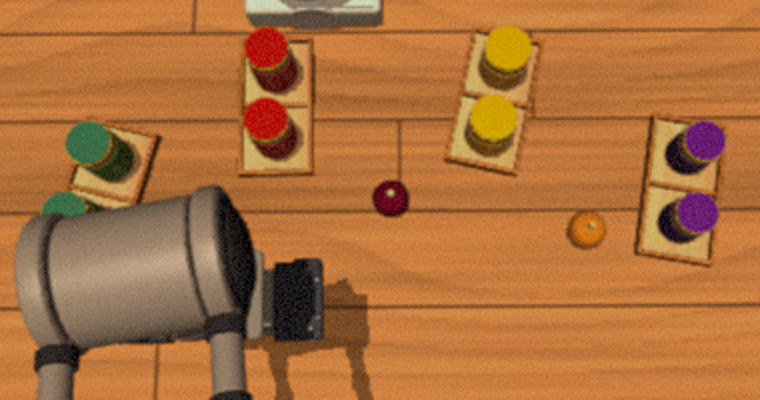

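Both views show all four jars standing upright beside their match: purple (145,75), yellow (235,200), red (443,290) and green (690,297) in the scene crop. The onion at (363,203) and the tumbler at (578,258) still stand where they were. The gripper is open and clear, so I'll hand the job in.

```bash
python3 -m pendant '{"dp":[[0,0,0],[0,0,0],[0,0,0],[0,0,0]],"rotation":[[0,0,0],[0,0,0],[0,0,0],[0,0,0]]}'; python3 -c "
from plant import workorder
print(workorder.close_job())"
```

```text
time: 44.58
tool_pos: [396.4, 147.2, 237.4]
tcp_rot: [3.142, -0.0, -3.126]
contact_force: [-0.4, -0.3, -0.9]
grip_width: 91.8
finger_force: 0.0
the job is handed in; nothing more can be done
None
```

All four jars stand upright in the crates of their own kind, the onion and tumbler were left standing, the gripper is open and clear, and the job was handed in at about 44.6 s; no verdict was returned.

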